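Hang the connector bin on the louvered rail

TASK

Hang the blue lipped bin on the louvered rail: lift it over the rail's upstanding edge and lower it gently until its back lip catches, well clear of the orange stop, then with the lip still on the rail slide it gently sideways until it is fully home against the stop with the red plunger pressed in. Let go, leaving it hanging squarely and still, never force it against the rail or the stop, and leave the other things where they are.

Things in the scene. Friction and masses are not known exactly. Their poses are not given: they have to be found in the camera images.
- bin_blue: the blue plastic parts bin to hang, 0.25 to 0.5 kg, 100 mm wide, 110 mm deep, 70 mm high; walls 4 mm, a rim-high lip at its back and a raised grip fin in the middle. Origin: centre of its underside; x towards its back (the lip side), z up. Outer face of the back wall at x = +55 mm.
- lip (a point): roof of the blue bin's lip slot, 62 mm behind and 66 mm above the bin's origin. Set down with this point over the rail's edge, the lip has 2 mm of play either way. The lip is a flange 90 mm long and 4 mm thick, reaching 15 mm back from the rim, ending in a downturned tab 4 mm thick, its lower edge 16 mm below the rim. The slot between back wall and tab is 11 mm wide, 12 mm deep, open downwards.
- fin (a point): where to grip the blue bin: a fin on its middle, 14 mm thick (across the bin's y), 54 mm long (along x), its top 108 mm above the bin's underside, 38 mm above the rim. This point is 12 mm below the fin's top, straight above the bin's origin.
- stand: fixed steel stand with the louvered rail, 340 mm long. Origin: on the table right below the rail's upstanding edge, midway along it; y along the rail, z up. Bins hang on its -x side, their own x along the stand's x, leaning 4 degrees back, foot on the skirt. Pressing on against rail or stop, which do not give, soon exceeds the 40 N allowed between gripped bin and stand.
- rail_low (a point): middle of the rail's top edge if the rail were at its lowest, 138 mm above the table. It is clamped 0 to 16 mm higher in each run, not measured: feel for it. The edge is a round-topped tongue 4 mm thick, centred on the stand's x = 0, free for 16 mm above a 62 mm high black skirt whose front is at x = -5 mm. Nothing of the stand is higher than the edge.
- stop_zone (a point): mid-range of the orange stop's face, on the skirt at the stand's y = -85 mm. The real face, looking to +y, is up to 25 mm to either side along the rail, not measured: find it by feel. The stop is 34 mm out from the skirt, 24 mm along the rail, 36 mm high, its top 22 mm below the rail's edge. The bin needs its centre at y above +5 mm to hang clear of it.
- plunger (a joint): red sprung plunger, 14 mm across, in the stop's face, pointing to the stand's +y: 0 = free, standing 8 mm out of the face; 0.008 = pressed in flush, the bin's side wall against the stop. Its spring is weak (under 0.8 N), too weak to push a hanging bin back.
- bin_yellow: yellow bin, a bystander of the same shape; origin at the centre of its underside
- bin_grey: grey bin, a bystander of the same shape; origin at the centre of its underside
- jar: clear glass jar, 56 mm across, 75 mm high, bystander; origin under its centre
- bottle: amber glass bottle, 60 mm across, 130 mm high, bystander; origin under its centre
- dish: shallow glass dish, 90 mm across, bystander; origin under its centre
- collar: brass collar ring, 44 mm across, 12 mm high, bystander; origin under its centre
- screwdriver: screwdriver lying on the table, bystander
Mind the look-alikes: they are no part of the job. Several things have the shape of the bin_blue; the one meant has the colours described above.

How it is judged:
On the way, in this order (a step that is already met when the one before it is completed fails the run):
1. the blue bin's lip is caught on the rail clear of the stop (plunger still free) (x of lip in the frame of stand between -0.007 and 0.007 m and z of lip in the frame of stand between 0.133 and 0.159 m and angle between bin_blue's own z axis and vertical below 0.14 rad and angle between the x axis of bin_blue and the x axis of stand, either way round below 0.14 rad and contact force between bin_blue and stand above 0.5 N and value of joint plunger below 0.002 m), for 0.2 s.
2. the blue bin, lip still caught, has been slid against the stop (x of lip in the frame of stand between -0.007 and 0.007 m and z of lip in the frame of stand between 0.133 and 0.159 m and angle between bin_blue's own z axis and vertical below 0.14 rad and angle between the x axis of bin_blue and the x axis of stand, either way round below 0.14 rad and contact force between bin_blue and stand above 0.5 N and value of joint plunger above 0.006 m), for 0.2 s.
At the end, for the whole second after the job is handed in: the blue bin hangs released and at rest on the rail: its lip point within 7 mm of the rail's edge line in depth and 133 to 159 mm above the table, the bin upright and square to the rail within 0.14 rad, and the stop's plunger pressed in at least 6 mm of its 8 (all of step 2 and linear speed of bin_blue below 0.02 m/s and angular speed of bin_blue below 0.1 rad/s); the robot touches nothing.
It fails at once if while gripped, the bin is forced against the rail or stop with more than 40 N (contact force between bin_blue and stand above 40 N and contact force between the fingers and bin_blue above 5 N).
It fails at once if the bin is dropped or knocked hard on the rail or stop, over 100 N (contact force between bin_blue and stand above 100 N).
It fails at once if the blue bin is tipped by more than 35 degrees (angle between bin_blue's own z axis and vertical above 0.61 rad).
It fails at once if a bystander is shifted by more than 20 mm (distance of any of bin_yellow, bin_grey, jar, bottle, dish, collar, screwdriver from where it was at the start of the episode above 0.02 m).
It also fails if it takes over 58 s, if anything falls off the work surface, if the arm or the gripper's body presses on something with over 40 N, if the wrist force passes 120 N, or if a joint passes its speed limit or range.

ROBOT

A 6-joint arm with a two-finger parallel gripper is mounted at the origin on the work surface. World frame = base frame: x ahead of the robot, y to its left, z up, the work surface at z = 0. Lengths are in m, angles in rad, forces in N, time in s.
With the tool pointing down it reaches from about 0.425 to 0.95 m from the base axis. Payload 3.5 kg.
Tool frame: the origin (TCP) lies midway between the tips of the shut fingers; the grasp point (between the pads) lies 19 mm behind it; z points along the fingers, y is the line along which they close (so a half turn about z gives the same grasp; the last joint's range is limited). The gripper opens to 85 mm and grips with 20 to 120 N. Pads are 22 mm wide; open, the fingers measure 114 mm over their backs; the gripper's body (76 mm by 85 mm) begins 54 mm behind the grasp point. The pads swing forward as they close: fully open they stand 13 mm farther back than shut.
Start: joints at [0.984, 0.286, 1.577, -0, 1.279, -0.15], TCP at [0.286, 0.612, 0.204] pointing down, gripper open.
Joint ranges: [-2.77, 2.77], [-0.9, 2.22], [0.21, 2.48], [-1.53, 4.67], [0.24, 2.81], [-2.84, 2.84]. Speed limits (rad/s): [2.79, 2.79, 3.14, 3.14, 3.14, 3.14].

INTERFACE

Orientations are given as a unit quaternion [x, y, z, w].
In Python, from plant import ctrl, cams, order gives the robot as it stands.
- The arm moves only by the tool move_arm, never from a script. Its argument "plan" is one flat list of numbers, 7 for each row, row after row: the shift along the world's x, y, z in mm, then the turn, a rotation vector about the world's x, y, z in degrees, then the finger opening in mm, from 0 to 85.4. A call has 1 to 12 rows; each row shifts and turns the commanded pose from where the row before left it; what a row does not reach is not made up. A row lasts 1/10 s, in which the tool goes at most 50 mm and 8.59 degrees, less where a joint would pass 70% of its speed; a pose out of reach is approached as far as the arm can. A call is refused whole if a number of a shift passes 50 or a number of a turn 8.59, either way. A call with a gripper value outside its range is refused whole. The fingers move at their own pace and stop on an object; "newtons" is the grip in N (left out, the last holds). Time passes only in rows, so rows that do not move let the fingers close. It gives the time, the measured TCP pose, the force, the opening and the grip force at its end, in the units of the state.
- ctrl.get_state(): the state, without advancing time (a new reading comes with each control period).
- cams.read_camera(name): name is "scene" or "top"; returns a dict with "color" (384x512x3 uint8, red, green, blue), "fov_y" (degrees; the focal length in pixels is half the picture's height over the tangent of half this angle, whatever the lens; pixels are square), "cx", "cy" (the principal point, pixels), "origin" and "orientation" of the camera in the world. Camera axes: x right, y up, looking along -z (the intrinsics and any distortion apply to the point x, -y, -z); pixel columns grow to the right and rows downward; lengths in m; the calibration is good to about 2 mm. A picture is of the moment at which its call begins. There is no depth.
- order.sign_off(): hands the job in; it is judged then, once.
The state is a dict: "time": time; "qpos": joint angles; "dq": joint speeds; "joint_efforts": joint torques, N m; "eef_pos": TCP position; "tcp_rot": TCP orientation; "contact_force": force on the tool from outside, world axes, zero at the start; "wrist_torque": the same for the moment, N m; "opening": opening from 0.0 (shut) to 1.0 (fully open); "finger_force": force on a finger pad.
Only numpy, scipy, OpenCV 4.12 (cv2) and the standard library are available. Lean on these libraries where they do the work, as an engineer would, in place of code of your own. Each camera call takes 0.05 s, during which the arm holds its last target. There are 200 camera calls.

## Working session

There is one attempt and no reset: what is moved stays moved. The work goes in short steps, Python scripts to look and compute and a tool call to move; the robot and the scene stay as the last step left them, time stands still between calls to the robot, and variables do not carry over. Pictures are saved under pics/ and viewed, at most 10 in all, crops included, and the job is handed in when it is done.

Besides the shell and the picture viewer there is one more tool, called after "Request:" as name(argument=value, ...), one argument or row to a line, values as JSON. move_arm: Moves the arm, as the interface text tells. Its arguments: {"type":"object","properties":{"plan":{"type":"array","items":{"type":"number"}},"newtons":{"type":"number"}},"required":["plan"]}

```bash
mkdir -p pics
python3 - <<'E'
from plant import ctrl,cams
import cv2
for n in("scene","top"):
    c=cams.read_camera(n); cv2.imwrite(f"pics/{n}0.png",c["color"][:,:,::-1]); print(n,{k:v for k,v in c.items() if k!="color"})
s=ctrl.get_state();print(s)
E
```

```text
scene {'fov_y': 42.18309981934472, 'cx': 257.0670529534791, 'cy': 191.31707070927368, 'origin': array([ 1.25231594, -0.39064443,  1.18622419]), 'orientation': array([0.27372739, 0.17497357, 0.52701451, 0.78531094])}
top {'fov_y': 44.367124314823386, 'cx': 260.48559932815414, 'cy': 194.76672538172366, 'origin': array([ 0.17409498, -0.0885108 ,  1.67119668]), 'orientation': array([-0.07215181,  0.05620052,  0.70644983, -0.70182922])}
{'time': 0.1, 'qpos': array([ 9.83979668e-01,  2.87071825e-01,  1.57801134e+00, -2.10885120e-05,
        1.27861804e+00, -1.50004295e-01]), 'dq': array([-0.00060539, -0.00081927, -0.00299489, -0.00099179, -0.00020316,
       -0.00050484]), 'joint_efforts': array([ 1.23206402e-03, -4.07301271e+01, -2.93699169e+01, -9.50407548e-05,
        3.41963445e-03, -9.19732429e-06]), 'eef_pos': array([0.28517918, 0.61108415, 0.2023995 ]), 'tcp_rot': array([ 2.16670848e-01,  9.76244146e-01, -9.87170828e-04, -3.70262928e-04]), 'contact_force': array([ 0.41182798, -0.70294042,  0.24275677]), 'wrist_torque': array([ 0.02579287, -0.01252786,  0.01583045]), 'finger_force': 0.0, 'opening': 1.0003132604073985}
```

View pics/scene0.png

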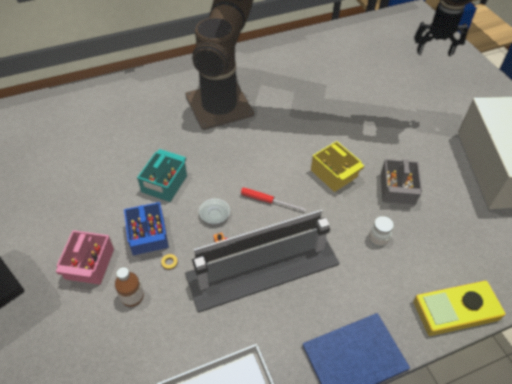

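View pics/top0.png

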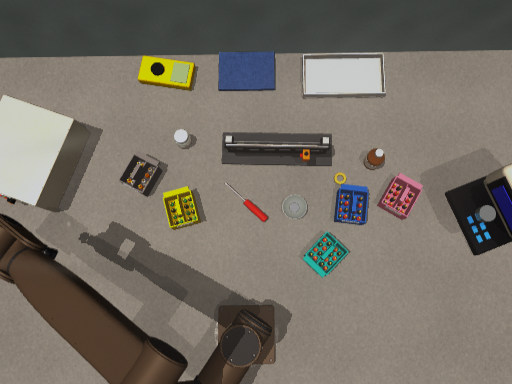

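The blue bin is near (352,204) in the top view. The stand is around (277,148) with the orange stop at (306,154). Next I'll zoom in on both for precise pixels.

```bash
cat > h.py <<'E'
import numpy as np
from scipy.spatial.transform import Rotation as R
from plant import ctrl,cams
def px(c,u,v,z):
    f=192/np.tan(np.radians(c["fov_y"]/2))
    d=R.from_quat(c["orientation"]).apply([(u-c["cx"])/f,-(v-c["cy"])/f,-1]); o=c["origin"]
    return o+d*(z-o[2])/d[2]
def proj(c,p):
    f=192/np.tan(np.radians(c["fov_y"]/2))
    q=R.from_quat(c["orientation"]).inv().apply(np.asarray(p)-c["origin"])
    return np.c_[c["cx"]+f*q[:,0]/-q[:,2],c["cy"]-f*q[:,1]/-q[:,2]]
E
python3 - <<'E'
import cv2,numpy as np
a=cv2.imread("pics/top0.png")
r=lambda y0,y1,x0,x1,k:cv2.resize(a[y0:y1,x0:x1],None,fx=k,fy=k,interpolation=cv2.INTER_CUBIC)
A=r(125,170,215,340,6) # 750x270
B=r(170,230,325,375,5) #250x300
b=cv2.imread("pics/scene0.png")
C=cv2.resize(b[195,:][None],(1,1))
C=cv2.resize(b[195:265,110:180],None,fx=4.28,fy=4.28,interpolation=cv2.INTER_CUBIC)[:300]
o=np.zeros((570,750,3),np.uint8);o[:270]=A;o[270:570,:250]=B;o[270:270+C.shape[0],300:300+C.shape[1]]=C
cv2.imwrite("pics/c1.png",o)
E
```

```text
(no output)
```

View pics/c1.png

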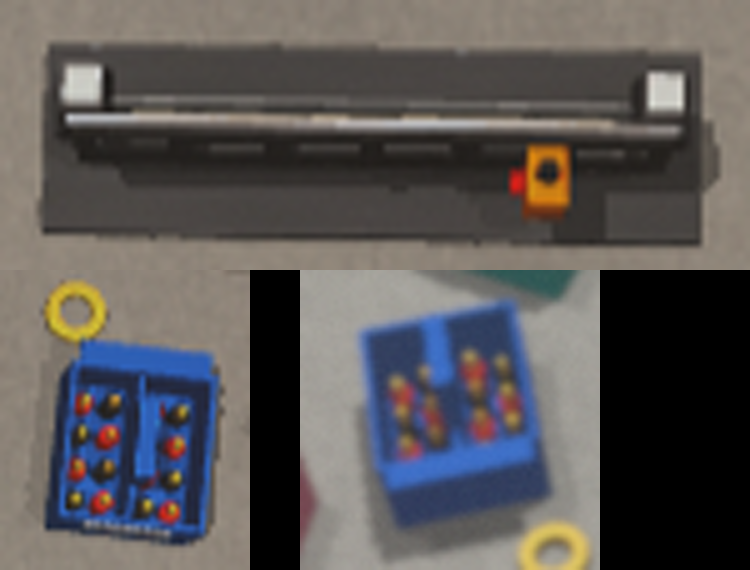

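```bash
cat > a.py <<'E'
from h import *
import cv2
t=cams.read_camera("top")
a,b=px(t,225.8,144.8,.146),px(t,328.7,146.8,.146); print("rail",a,b,(a+b)/2,np.linalg.norm(a-b),np.degrees(np.arctan2((a-b)[0],(a-b)[1])))
print("stop",px(t,302.7,153,.124),px(t,300.2,155.5,.11))
l,r=px(t,341.4,184,.07),px(t,368,187,.07); print("lip",l,r,np.linalg.norm(l-r),np.degrees(np.arctan2(-(l-r)[0],(l-r)[1])))
# fit bin: silhouette of blue in both views vs. model
from scipy.optimize import minimize
def pts(x0,x1,y0,y1,z0,z1): return [[x,y,z] for x in(x0,x1) for y in(y0,y1) for z in(z0,z1)]
body=[pts(-.055,.055,-.05,.05,0,.07),pts(.055,.07,-.045,.045,.054,.07),pts(-.027,.027,-.007,.007,.07,.108)]
K=8
def sil(c,p):
    m=np.zeros((384*1,512*1),np.uint8)
    M=R.from_euler('z',p[2]).as_matrix()
    for q in body:
        w=proj(c,np.array(q)@M.T+[p[0],p[1],0])
        cv2.fillConvexPoly(m,cv2.convexHull(np.round(w*256).astype(np.int32)),255,shift=8,lineType=cv2.LINE_AA)
    return m
s=cams.read_camera("scene")
def mask(c,box):
    im=c["color"].astype(int); x0,x1,y0,y1=box
    m=np.zeros(im.shape[:2],np.uint8); k=(im[...,2]>im[...,0]*1.35)&(im[...,2]>im[...,1]*1.15)&(im[...,2]>40)
    m[y0:y1,x0:x1]=255*k[y0:y1,x0:x1]
    return cv2.morphologyEx(m,cv2.MORPH_CLOSE,np.ones((9,9)))
boxes=dict(top=(328,376,178,230),scene=(115,175,198,258))
ms=dict(top=mask(t,boxes["top"]),scene=mask(s,boxes["scene"]))
for names in(("top",),("scene",),("top","scene")):
    f=lambda p:sum(np.abs(sil(t if n=="top" else s,p*np.array([.01,.01,.05])).astype(float)-ms[n]).sum()/255 for n in names)
    m=(l+r)/2; p0=np.array([m[0]-.07,m[1],-.1])/[.01,.01,.05]
    o=min((minimize(f,p0+d,method="Nelder-Mead",options=dict(initial_simplex=p0+d+np.vstack([np.zeros(3),np.eye(3)]))) for d in np.random.default_rng(0).normal(0,.7,(6,3))),key=lambda o:o.fun)
    print(names,o.x*[.01,.01,.05],o.fun,[int((ms[n]>0).sum()) for n in names])
st=ctrl.get_state();print(st["eef_pos"],R.from_quat(st["tcp_rot"]).as_matrix().round(3).tolist())
E
python3 a.py
```

```text
rail [0.62658912 0.0614192  0.146     ] [ 0.61575974 -0.28357831  0.146     ] [ 0.62117443 -0.11107955  0.146     ] 0.3451674281535238 1.7979090478851172
stop [ 0.60134185 -0.19787412  0.124     ] [ 0.59647101 -0.1901538   0.11      ]
lip [ 0.50399485 -0.33301153  0.07      ] [ 0.49258386 -0.42406857  0.07      ] 0.0917692430485466 -7.142891121711141
('top',) [ 0.43239532 -0.36802492 -0.13326073] 93.74117647058823 [1199]
('scene',) [ 0.43273431 -0.36650115 -0.1141346 ] 128.75294117647059 [1805]
('top', 'scene') [ 0.43291107 -0.366988   -0.12015012] 228.02745098039213 [1199, 1805]
[0.28524957 0.61126286 0.20274325] [[-0.906, 0.423, -0.001], [0.423, 0.906, -0.001], [0.0, -0.001, -1.0]]
```

Request:
move_arm(
  plan=[18,-34,4,0,0,1.5,50,18,-34,4,0,0,1.5,50,18,-34,4,0,0,1.5,50,18,-34,4,0,0,1.5,50,18,-34,4,0,0,1.5,50,18,-34,4,0,0,1.5,50,18,-34,4,0,0,1.5,50,18,-34,4,0,0,1.5,50,18,-34,4,0,0,1.5,50,18,-34,4,0,0,1.5,50,18,-34,4,0,0,1.5,50,18,-34,4,0,0,1.5,50],
)

```text
time: 1.4
eef_pos: [0.5018, 0.2021, 0.2517]
tcp_rot: [0.061, 0.998, 0.0, -0.0]
contact_force: [-0.1, 0.9, -0.4]
opening: 0.587
finger_force: 0.0
```

Request:
move_arm(
  plan=[0,-44,0,0,0,0,50,0,-44,0,0,0,0,50,0,-44,0,0,0,0,50,0,-44,0,0,0,0,50,0,-44,0,0,0,0,50,0,-44,0,0,0,0,50,0,-44,0,0,0,0,50,0,-44,0,0,0,0,50,0,-44,0,0,0,0,50,-14,-44,0,0,0,0,50,-25,-44,0,0,0,0,50,-25,-44,0,0,0,0,50],
)

```text
time: 2.6
eef_pos: [0.4371, -0.3248, 0.2514]
tcp_rot: [0.061, 0.998, 0.0, -0.0]
contact_force: [0.6, -0.2, 0.6]
opening: 0.588
finger_force: 0.0
```

Request:
move_arm(
  plan=[-4,-42,0,0,0,0,50,0,0,-30,0,0,0,50,0,0,-40,0,0,0,50,0,0,-40,0,0,0,50,0,0,0,0,0,0,50],
)

```text
time: 3.1
eef_pos: [0.4307, -0.3616, 0.1346]
tcp_rot: [0.062, 0.998, 0.005, -0.005]
contact_force: [-0.0, -0.2, -1.2]
opening: 0.581
finger_force: 0.0
```

Run:
```python
from h import *
import cv2
o=[]
p=ctrl.get_state()["eef_pos"];print(p)
for n in("top","scene"):
    c=cams.read_camera(n); u=proj(c,[[.433,-.367,.108]])[0].astype(int); print(n,u,proj(c,[p]))
    o.append(cv2.resize(c["color"][u[1]-38:u[1]+38,u[0]-38:u[0]+38,::-1],(390,390),interpolation=cv2.INTER_CUBIC))
cv2.imwrite("pics/c2.png",np.hstack(o))
```

```text
[ 0.43070311 -0.36163279  0.13463078]
top [353 202] [[353.77063663 201.72323213]]
scene [141 212] [[141.18812633 205.15167808]]
```

View pics/c2.png

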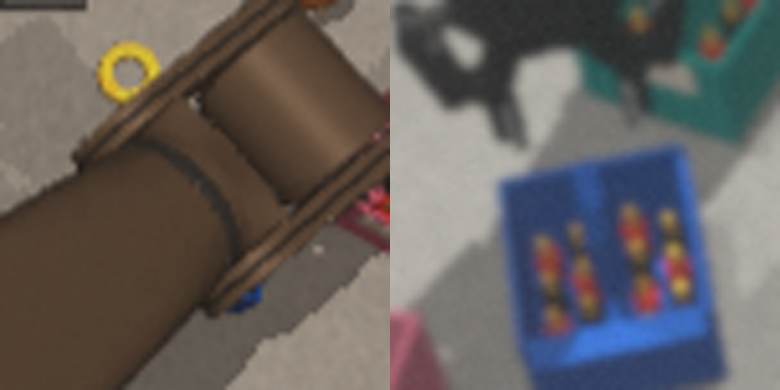

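Request:
move_arm(
  plan=[0,0,0,0,0,0,40,0,0,0,0,0,0,40],
)

```text
time: 3.4
eef_pos: [0.4354, -0.3667, 0.1448]
tcp_rot: [0.061, 0.998, -0.002, 0.002]
contact_force: [0.2, -1.0, 0.1]
opening: 0.472
finger_force: 0.0
```

Request:
move_arm(
  plan=[-2,0,-25,0,0,0,40,0,0,-20,0,0,0,40,0,0,-15,0,0,0,40,0,0,-6,0,0,0,40,0,0,0,0,0,0,40,0,0,0,0,0,0,40],
)

```text
time: 4.0
eef_pos: [0.4327, -0.366, 0.0768]
tcp_rot: [0.061, 0.998, -0.001, 0.001]
contact_force: [-0.2, -0.4, 1.1]
opening: 0.468
finger_force: 0.0
```

Request:
move_arm(
  plan=[0,0,0,0,0,0,0,0,0,0,0,0,0,0,0,0,0,0,0,0,0,0,0,0,0,0,0,0,0,0,0,0,0,0,0,0,0,0,0,0,0,0],
  newtons=40,
)

```text
time: 4.6
eef_pos: [0.4327, -0.3666, 0.0768]
tcp_rot: [0.061, 0.998, -0.001, 0.001]
contact_force: [-0.4, -3.0, 3.5]
opening: 0.143
finger_force: 40.1
```

Request:
move_arm(
  plan=[0,0,10,0,0,0,0,0,0,25,0,0,0,0,0,0,35,0,0,0,0,0,0,35,0,0,0,0,0,0,20,0,0,0,0,0,0,5,0,0,0,0,0,0,0,0,0,0,0,0,0,0,0,0,0,0],
)

```text
time: 5.4
eef_pos: [0.431, -0.3637, 0.2027]
tcp_rot: [0.061, 0.998, 0.002, -0.002]
contact_force: [0.5, -0.0, -4.9]
opening: 0.14
finger_force: 39.3
```

Request:
move_arm(
  plan=[3,14,0,0,0,0.5,0,6,28,0,0,0,0.5,0,6,28,0,0,0,0.5,0,6,28,0,0,0,0.5,0,6,28,0,0,0,0.5,0,6,28,0,0,0,0.5,0,6,28,0,0,0,0.5,0,6,28,0,0,0,0.5,0,6,28,0,0,0,0.5,0,6,28,0,0,0,0.7,0,3,16,0,0,0,0,0,0,0,0,0,0,0,0],
)

```text
time: 6.6
eef_pos: [0.4911, -0.08, 0.204]
tcp_rot: [0.014, 1.0, 0.001, -0.001]
contact_force: [-0.1, -1.0, -3.9]
opening: 0.146
finger_force: 39.3
```

Request:
move_arm(
  plan=[12,-1,0,0,0,0,0,20,-1,0,0,0,0,0,20,-1,0,0,0,0,0,12,-1,0,0,0,0,0,5,0,0,0,0,0,0,0,0,0,0,0,0,0,0,0,0,0,0,0,0,0,0,0,0,0,0,0],
)

```text
time: 7.4
eef_pos: [0.5605, -0.0873, 0.2055]
tcp_rot: [0.016, 1.0, 0.0, -0.0]
contact_force: [-0.3, 0.2, -3.9]
opening: 0.144
finger_force: 39.3
```

Run:
```python
from h import *
import cv2
st=ctrl.get_state();p=st["eef_pos"];print(p,R.from_quat(st["tcp_rot"]).as_matrix().round(4).tolist())
o=[]
for n,(u,v) in(("top",(277,152)),("scene",(262,250))):
    c=cams.read_camera(n); 
    cv2.imwrite(f"pics/{n}_full3.png",c["color"][:,:,::-1])
    a=-np.radians(1.8); r=np.array([[np.cos(a),-np.sin(a)],[np.sin(a),np.cos(a)]])
    L=np.array([[*(p[:2]+r@[.070,s*.045]),p[2]-.077+.070] for s in(1,-1)]); 
    E=np.array([[*(np.array([.6212,-.1111])+r@[0,s*.17]),.146] for s in(1,-1)])
    print(n,"lip edge",proj(c,L).round(1).tolist(),"rail",proj(c,E).round(1).tolist())
    o.append(cv2.resize(c["color"][v-50:v+50,u-66:u+66,::-1],(792,600) if n=="scene" else (792,600),interpolation=cv2.INTER_CUBIC))
cv2.imwrite("pics/c3t.png",o[0]);cv2.imwrite("pics/c3s.png",o[1])
```

```text
[ 0.56049282 -0.08730053  0.20548129] [[-0.9995, 0.0321, -0.0006], [0.0321, 0.9995, 0.0001], [0.0006, 0.0001, -1.0]]
top lip edge [[256.8, 138.3], [284.5, 138.8]] rail [[226.6, 144.8], [327.9, 146.8]]
scene lip edge [[285.1, 212.1], [250.5, 222.7]] rail [[319.5, 210.2], [192.3, 249.5]]
```

View pics/c3s.png

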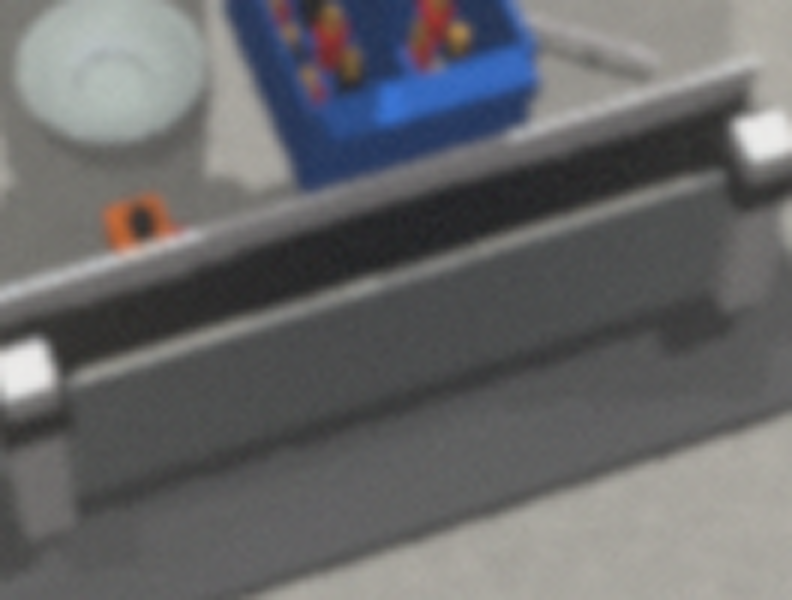

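Run:
```python
from h import *
import cv2
from scipy.optimize import least_squares
obs=[]
for n,(u0,v0,u1,v1) in(("top",(232,144.9,296,146.2)),("scene",(205,245.6,312,212.5))):
    c=cams.read_camera(n); g=cv2.cvtColor(cv2.imread(f"pics/{n}0.png"),cv2.COLOR_BGR2GRAY).astype(float)
    us=np.arange(u0,u1,3); vs=[]
    for u in us:
        vm=v0+(v1-v0)*(u-u0)/(u1-u0); r=np.arange(int(vm)-3,int(vm)+5); col=g[r,u]
        if len(vs) in(3,15): print(n,u,r[0],col.astype(int))
        w=np.clip(col-col.max()+25,0,None); vs.append((w*r).sum()/w.sum())
    k=np.polyfit(us,vs,1); res=np.polyval(k,us)-vs; ok=abs(res)<.5; k=np.polyfit(us[ok],np.array(vs)[ok],1); print(n,k,res.std())
    obs.append((c,k,us[ok]))
def f(p):
    e=[]
    for c,k,us in obs:
        s=np.linspace(-.15,.15,9); q=proj(c,np.c_[p[0]-np.sin(p[1])*s,-.111+np.cos(p[1])*s,0*s+p[2]]); e.append(q[:,1]-np.polyval(k,q[:,0]))
    return np.concatenate(e)
o=least_squares(f,[.62,-.03,.146],x_scale=.01);print(o.x,np.degrees(o.x[1]),o.cost)
```

```text
top 241 142 [ 82  99 174 117  60  41  52  45]
top 277 142 [ 87  63  98 180 120  53  36  33]
top [2.21911992e-02 1.38678701e+02] 0.19009891820670466
scene 214 239 [127 124 133 160 173 150 118 104]
scene 250 228 [161 163 166 177 176 144 112 100]
scene [ -0.31528541 309.61784346] 0.3091022840173746
[ 0.62265719 -0.02828228  0.15239192] -1.620455371888151 0.20873280884876733
```

View pics/c3t.png

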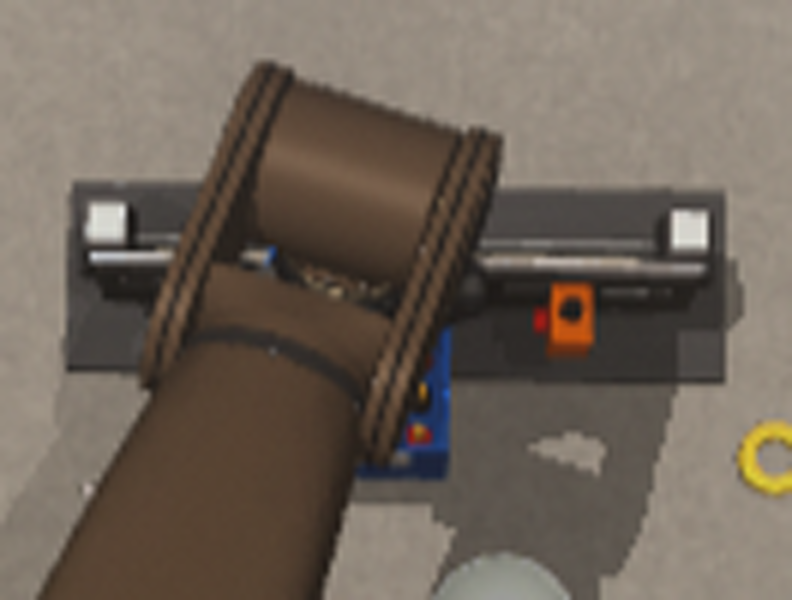

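Request:
move_arm(
  plan=[1,0,-10,0,0,0,0,0,0,-12,0,0,0,0,0,0,-4,0,0,0,0,0,0,-1,0,0,0,0,0,0,0,0,0,0,0,0,0,0,0,0,0,0],
)

```text
time: 8.2
eef_pos: [0.5624, -0.0874, 0.179]
tcp_rot: [0.016, 1.0, -0.0, 0.0]
contact_force: [-0.5, -1.1, -3.6]
opening: 0.143
finger_force: 39.3
```

Request:
move_arm(
  plan=[0,0,-1,0,0,0,0,0,0,-1,0,0,0,0,0,0,-1,0,0,0,0,0,0,0,0,0,0,0,0,0,0,0,0,0,0],
)

```text
time: 8.7
eef_pos: [0.5621, -0.0873, 0.1756]
tcp_rot: [0.016, 1.0, 0.0, -0.0]
contact_force: [0.4, 1.3, -4.3]
opening: 0.142
finger_force: 39.3
```

Request:
move_arm(
  plan=[0,0,-1,0,0,0,0,0,0,-1,0,0,0,0,0,0,0,0,0,0,0,0,0,0,0,0,0,0],
)

```text
time: 9.1
eef_pos: [0.5621, -0.0873, 0.1735]
tcp_rot: [0.016, 1.0, 0.0, -0.0]
contact_force: [-1.2, -1.2, -4.0]
opening: 0.146
finger_force: 39.3
```

Request:
move_arm(
  plan=[0,0,-1,0,0,0,0,0,0,-1,0,0,0,0,0,0,0,0,0,0,0],
)

```text
time: 9.4
eef_pos: [0.562, -0.0873, 0.1714]
tcp_rot: [0.016, 1.0, 0.0, -0.0]
contact_force: [-0.1, -0.7, -4.9]
opening: 0.139
finger_force: 39.3
```

Request:
move_arm(
  plan=[0,0,-1,0,0,0,0,0,0,-1,0,0,0,0,0,0,0,0,0,0,0],
)

```text
time: 9.7
eef_pos: [0.562, -0.0873, 0.1694]
tcp_rot: [0.016, 1.0, 0.0, -0.0]
contact_force: [-0.9, 0.9, -4.1]
opening: 0.145
finger_force: 39.3
```

Request:
move_arm(
  plan=[0,0,-1,0,0,0,0,0,0,-1,0,0,0,0,0,0,0,0,0,0,0],
)

```text
time: 10.0
eef_pos: [0.562, -0.0873, 0.1674]
tcp_rot: [0.016, 1.0, 0.0, -0.0]
contact_force: [-0.4, -0.1, -4.5]
opening: 0.144
finger_force: 39.3
```

Request:
move_arm(
  plan=[0,0,-1,0,0,0,0,0,0,-1,0,0,0,0,0,0,0,0,0,0,0],
)

```text
time: 10.3
eef_pos: [0.562, -0.0873, 0.1654]
tcp_rot: [0.016, 1.0, 0.0, -0.0]
contact_force: [-0.2, 0.2, -5.3]
opening: 0.141
finger_force: 39.3
```

Request:
move_arm(
  plan=[0,0,-1,0,0,0,0,0,0,-0.5,0,0,0,0,0,0,0,0,0,0,0],
)

```text
time: 10.6
eef_pos: [0.5621, -0.0873, 0.1641]
tcp_rot: [0.016, 1.0, 0.0, -0.0]
contact_force: [-0.7, -0.3, -5.6]
opening: 0.146
finger_force: 39.3
```

Request:
move_arm(
  plan=[0,0,-0.5,0,0,0,0,0,0,0,0,0,0,0],
)

```text
time: 10.8
eef_pos: [0.5622, -0.0874, 0.1637]
tcp_rot: [0.016, 1.0, -0.0, 0.0]
contact_force: [-0.2, -0.3, -4.2]
opening: 0.14
finger_force: 39.4
```

Request:
move_arm(
  plan=[0,0,-1,0,0,0,0,0,0,0,0,0,0,0],
)

```text
time: 11.0
eef_pos: [0.5622, -0.0874, 0.1628]
tcp_rot: [0.016, 1.0, -0.0, 0.0]
contact_force: [-0.3, -0.2, -3.2]
opening: 0.138
finger_force: 39.5
```

Request:
move_arm(
  plan=[0,0,-1,0,0,0,0,0,0,0,0,0,0,0],
)

```text
time: 11.2
eef_pos: [0.5623, -0.0876, 0.1626]
tcp_rot: [0.016, 1.0, -0.0, 0.0]
contact_force: [-2.1, -1.4, 0.2]
opening: 0.14
finger_force: 39.9
```

Request:
move_arm(
  plan=[0,0,-1,0,0,0,0,0,0,0,0,0,0,0],
)

```text
time: 11.4
eef_pos: [0.5623, -0.0878, 0.1624]
tcp_rot: [0.016, 1.0, -0.001, 0.0]
contact_force: [-4.9, -1.1, 4.8]
opening: 0.137
finger_force: 40.4
```

Request:
move_arm(
  plan=[0,0,0.5,0,0,0,0,0,0,0,0,0,0,0],
)

```text
time: 11.6
eef_pos: [0.5623, -0.0878, 0.1624]
tcp_rot: [0.016, 1.0, -0.001, 0.0]
contact_force: [-4.5, -1.6, 5.4]
opening: 0.143
finger_force: 40.5
```

Run:
```python
from h import *
import cv2
u,v=262,235
c=cams.read_camera("scene")["color"]
cv2.imwrite("pics/c4.png",cv2.resize(c[v-37:v+37,u-50:u+50,::-1],(800,592),interpolation=cv2.INTER_CUBIC))
```

```text
(no output)
```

View pics/c4.png

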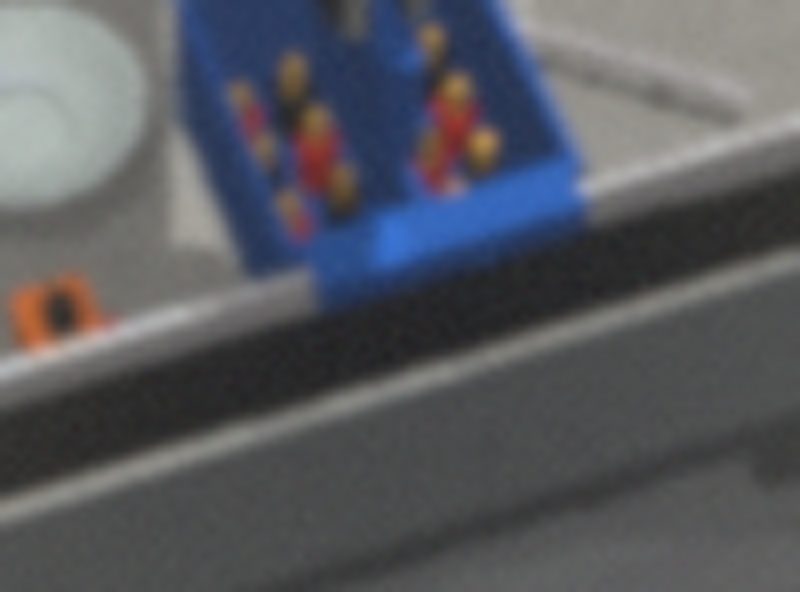

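The lip covers the rail edge, and the tab is down behind it at around (450,250), clear of the orange stop. I'll ease off in -x, then slide.

Request:
move_arm(
  plan=[-1,0,0,0,0,0,0,-0.5,0,0,0,0,0,0,0,0,0,0,0,0,0],
)

```text
time: 11.95
eef_pos: [0.5612, -0.0876, 0.1617]
tcp_rot: [0.016, 1.0, -0.0, 0.001]
contact_force: [-2.4, -2.4, 4.6]
opening: 0.14
finger_force: 40.3
```

Request:
move_arm(
  plan=[-1,0,0,0,0,0,0,0,0,0,0,0,0,0,0,0,0,0,0,0,0],
)

```text
time: 12.25
eef_pos: [0.5599, -0.0873, 0.161]
tcp_rot: [0.016, 1.0, 0.0, 0.0]
contact_force: [-0.1, -1.7, 2.4]
opening: 0.142
finger_force: 40.1
```

Request:
move_arm(
  plan=[0,-2,0,0,0,0,0,-0.1,-3,0,0,0,0,0,-0.1,-4,0,0,0,0,0,-0.1,-4,0,0,0,0,0,-0.1,-4,0,0,0,0,0,-0.1,-4,0,0,0,0,0,-0.1,-4,0,0,0,0,0,-0.1,-3,0,0,0,0,0,-0.1,-2,0,0,0,0,0,0,0,0,0,0,0,0],
)

```text
time: 13.25
eef_pos: [0.5588, -0.1181, 0.1609]
tcp_rot: [0.016, 1.0, -0.001, 0.0]
contact_force: [-0.5, 1.1, 0.5]
opening: 0.143
finger_force: 39.8
```

Request:
move_arm(
  plan=[-0.1,-2,-0.3,0,0,0,0,-0.1,-2,0,0,0,0,0,0,-2,0,0,0,0,0,-0.1,-2,0,0,0,0,0,0,-2,0,0,0,0,0,-0.1,-2,0,0,0,0,0,-0.1,-2,0,0,0,0,0,0,-2,0,0,0,0,0,0,0,0,0,0,0,0],
)

```text
time: 14.15
eef_pos: [0.5582, -0.1337, 0.1608]
tcp_rot: [0.016, 1.0, -0.0, -0.0]
contact_force: [-1.3, 2.4, 2.5]
opening: 0.143
finger_force: 40.0
```

Request:
move_arm(
  plan=[-0.1,-1,0,0,0,0,0,0,-1,0,0,0,0,0,0,-1,0,0,0,0,0,0,-1,0,0,0,0,0,0,0,0,0,0,0,0],
)

```text
time: 14.65
eef_pos: [0.5582, -0.1374, 0.1609]
tcp_rot: [0.016, 1.0, 0.0, -0.0]
contact_force: [-2.2, 3.0, 1.4]
opening: 0.138
finger_force: 40.1
```

Request:
move_arm(
  plan=[-0.4,-1,0,0,0,0,0,0,-1,0,0,0,0,0,0,-1,0,0,0,0,0,0,0,0,0,0,0,0],
)

```text
time: 15.05
eef_pos: [0.5578, -0.1406, 0.1607]
tcp_rot: [0.016, 1.0, -0.0, 0.0]
contact_force: [-1.6, 3.0, 0.0]
opening: 0.142
finger_force: 39.9
```

Request:
move_arm(
  plan=[0,-1,0,0,0,0,0,0,-1,0,0,0,0,0,0,0,0,0,0,0,0],
)

```text
time: 15.35
eef_pos: [0.5578, -0.1425, 0.1608]
tcp_rot: [0.016, 1.0, -0.0, -0.0]
contact_force: [-1.2, 3.6, 0.2]
opening: 0.142
finger_force: 39.9
```

Request:
move_arm(
  plan=[0,-1,0,0,0,0,0,0,-1,0,0,0,0,0,0,0,0,0,0,0,0],
)

```text
time: 15.65
eef_pos: [0.5578, -0.1444, 0.1608]
tcp_rot: [0.016, 1.0, -0.0, -0.0]
contact_force: [-1.6, 4.0, 0.4]
opening: 0.143
finger_force: 39.9
```

Request:
move_arm(
  plan=[0,-1,0,0,0,0,0,0,-1,0,0,0,0,0,0,0,0,0,0,0,0],
)

```text
time: 15.95
eef_pos: [0.5578, -0.1455, 0.1609]
tcp_rot: [0.016, 1.0, 0.001, -0.0]
contact_force: [-2.4, 6.0, 1.7]
opening: 0.142
finger_force: 40.1
```

Request:
move_arm(
  plan=[0,-1,0,0,0,0,0,0,0,0,0,0,0,0],
)

```text
time: 16.15
eef_pos: [0.5577, -0.1458, 0.1611]
tcp_rot: [0.016, 1.0, 0.002, -0.0]
contact_force: [-0.5, 7.6, 4.2]
opening: 0.141
finger_force: 40.2
```

Request:
move_arm(
  plan=[0,-1,0,0,0,0,0,0,0,0,0,0,0,0],
)

```text
time: 16.35
eef_pos: [0.5576, -0.1461, 0.1612]
tcp_rot: [0.016, 1.0, 0.002, -0.001]
contact_force: [-2.2, 8.6, 4.1]
opening: 0.145
finger_force: 40.4
```

Request:
move_arm(
  plan=[0,1,0,0,0,0,0,-0.2,0,-1.1,0,-1,0,0,-0.2,0,-1.1,0,-1,0,0,0,0,0,0,0,0,0,0,0,0,0,0,0,0],
)

```text
time: 16.85
eef_pos: [0.5573, -0.1457, 0.1599]
tcp_rot: [0.016, 1.0, 0.002, 0.017]
contact_force: [-3.4, 8.2, 6.7]
opening: 0.146
finger_force: 40.7
```

Request:
move_arm(
  plan=[-0.2,0,-0.8,0,-1,0,0,0,0,0,0,0,0,0,0,0,0,0,0,0,0],
)

```text
time: 17.15
eef_pos: [0.5572, -0.1456, 0.1594]
tcp_rot: [0.016, 1.0, 0.002, 0.026]
contact_force: [-3.5, 9.7, 7.8]
opening: 0.142
finger_force: 40.8
```

Run:
```python
from h import *
import cv2
o=[]
for n,(u,v) in(("top",(290,150)),("scene",(240,235))):
    c=cams.read_camera(n)["color"]
    o.append(cv2.resize(c[v-37:v+37,u-25:u+25,::-1],(400,592),interpolation=cv2.INTER_CUBIC))
cv2.imwrite("pics/c5.png",np.hstack(o))
```

```text
(no output)
```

View pics/c5.png

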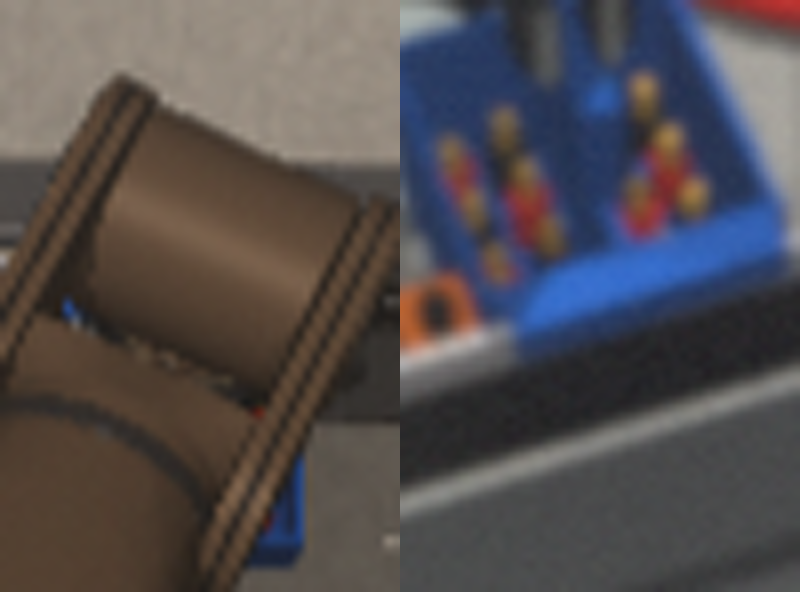

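The bin is against the orange stop (435,310) with the lip on the rail and the plunger hidden behind it. Now I'll relax the load and release.

Request:
move_arm(
  plan=[0,0.5,0.5,0,0,0,0,0,0,0.3,0,0,0,0,0,0,0,0,0,0,0],
  newtons=20,
)

```text
time: 17.55
eef_pos: [0.5572, -0.1456, 0.1595]
tcp_rot: [0.016, 1.0, 0.002, 0.026]
contact_force: [-2.0, 8.5, 4.6]
opening: 0.14
finger_force: 40.4
```

Request:
move_arm(
  plan=[0,0,0,0,0,0,18,0,0,0,0,0,0,22,0,0,0,0,0,0,30,0,0,0,0,0,0,40,0,0,0,0,0,0,40,0,0,0,0,0,0,40],
)

```text
time: 18.15
eef_pos: [0.5572, -0.1471, 0.1585]
tcp_rot: [0.016, 1.0, 0.0, 0.026]
contact_force: [0.3, -0.0, 0.4]
opening: 0.469
finger_force: 0.0
```

Free. I'll retreat upward and look.

Request:
move_arm(
  plan=[0,0,10,0,0,0,40,0,0,25,0,0,0,40,0,0,40,0,0,0,40,0,0,40,0,0,0,40,-20,0,40,0,0,0,40,-50,0,0,0,0,0,40,-50,40,0,0,0,0,40,0,50,0,0,0,0,40,0,50,0,0,0,0,40,0,50,0,0,0,0,40,0,30,0,0,0,0,40,0,0,0,0,0,0,40],
)

```text
time: 19.35
eef_pos: [0.4477, 0.0675, 0.3148]
tcp_rot: [0.013, 1.0, 0.001, 0.027]
contact_force: [0.1, -0.9, 0.8]
opening: 0.471
finger_force: 0.0
```

Run:
```python
from h import *
import cv2
o=[]
for n,(u,v) in(("top",(290,150)),("scene",(240,235))):
    c=cams.read_camera(n)["color"]
    cv2.imwrite(f"pics/{n}_end.png",c[:,:,::-1])
    o.append(cv2.resize(c[v-37:v+37,u-25:u+25,::-1],(400,592),interpolation=cv2.INTER_CUBIC))
cv2.imwrite("pics/c6.png",np.hstack(o))
s=ctrl.get_state();print(s["time"],s["eef_pos"])
```

```text
19.45 [0.44815512 0.06479958 0.31441656]
```

View pics/c6.png

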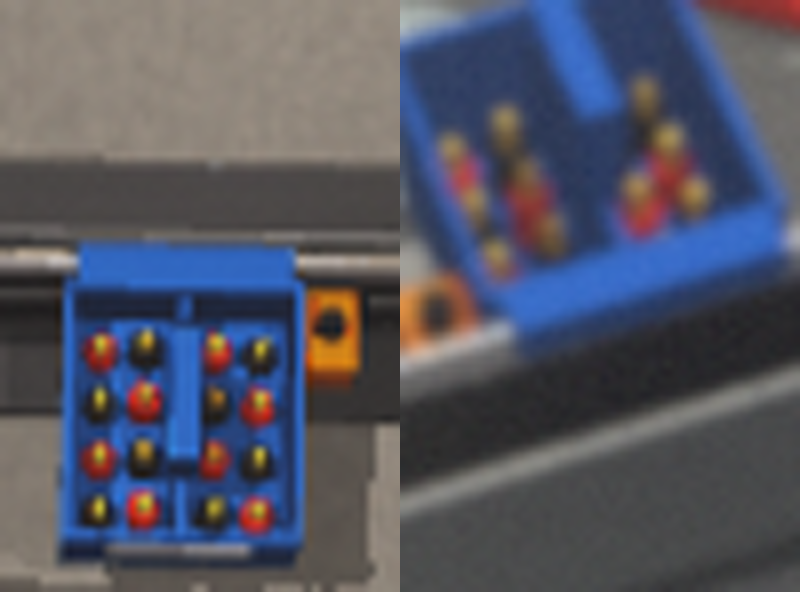

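The bin hangs square on the rail. Its right side is flush against the stop at about (305,330), and no red plunger shows. Handing in.

```bash
python3 -c "
from plant import order; print(order.sign_off())"
```

```text
the job is handed in; nothing more can be done
None
```

The blue bin hangs released and square on the rail, its side flush against the orange stop with no plunger showing in the last pictures, and the job was handed in at about 19.5 s; no verdict was returned.

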